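Level the plaster setting table

TASK

Level the stainless setting table before models are poured: set the red spirit level down gently in the middle of it, lengthwise along the engraved line, let go, and turn the black knob of the levelling foot until the bubble is centred between its two lines. Then press the level down flat on the table with the fingers, firmly but without forcing it, and finish while still pressing it, the bubble still centred, so that a colleague can lock the foot. Leave the other things on the counter where they are.

Things in the scene. Friction and masses are not known exactly. Their poses are not given: they have to be found in the camera images.
- level: red box-section spirit level with black end caps, 180 x 26 x 42 mm high, 0.3 kg; at the start it stands on its base on the counter, vial up. Origin: centre of its underside; x along its length, z up. A slot in its top, 68 long about the middle, shows a yellow-green vial with a white bubble and two black lines; the top is solid and flat from 34 to 90 either side of the middle.
- bubble (a joint): position of the white bubble (about 13 mm long) along the level's own +x, m from the middle between the vial's two black lines, which stand 19 mm apart (0 = centred, stops at +-0.021). The bubble runs to the higher end, 1.1 mm for each mrad of tilt, and settles in about 1 s.
- deck_mid (a point): middle of the setting table's flat stainless top, 64 mm above the counter when level; x along its length towards the levelling foot, y across, z out of it. It is 300 (x) x 180 (y), a thin dark line engraved along x through its middle. It stands on two fixed feet near its -x end, about which it tilts, and on the levelling foot beyond its +x end, which at first stands 1.3 to 3.2 mm too low.
- deck: the same table top as a body; origin low between its two fixed feet, 125 to -x of deck_mid and 54 below it; axes as deck_mid
- knob (a point): middle of the black ribbed knob on top of the levelling foot's upright screw: round, 40 mm diameter, 26 mm high (13 above and below this point). This point is on the vertical turning axis, 185 to +x of deck_mid, 101 above the counter; the knob stays at that height as it turns. Under it are about 16 of bare screw (16 diameter), then the nut on the table's ear.
- pot: bystander: round steel pot with coloured cotton rolls, 77 diameter x 88 (rolls to 100) high; origin under its centre
- cast: bystander: cream plaster model of a jaw, about 62 x 64 x 30 high; origin under its middle
- imptray: bystander: steel impression tray, 56 x 76 x 18 high with a handle 50 long to its +x; origin under its middle
- bowl: bystander: green rubber mixing bowl, 116 diameter x 65 high; origin under its centre
- spatula: bystander: plaster spatula with a dark handle lying flat, 200 long along its x; origin under its middle
- spray: bystander: white bottle with a blue cap, 60 diameter x 170 high; origin under its centre
- former: bystander: open blue rubber base mould, 78 x 70 x 30 high; origin under its centre
- foot: the levelling foot (pad on the counter, screw, knob), origin under the knob on the counter. Turned clockwise seen from above it raises its end of the table: 1 rad raises it 1.27 mm and moves the bubble of a level lying along the table 4.5 mm towards the foot; anticlockwise lowers it. It takes 0.15 N m to turn and stays where it is left.
Mind the look-alikes: they are no part of the job. Several things look just like the level: the one meant starts farthest from the robot's base.

How it is judged (in metres and radians):
On the way, in this order (a step that is already met when the one before it is completed fails the run):
1. the level stands upright along the middle of the table and is let go (contact force between level and deck above 1 N and contact force between the fingers and level below 0.2 N and angle between the x axis of level and the x axis of deck_mid, either way round below 0.12 rad and angle between level's own z axis and vertical below 0.06 rad and x of level in the frame of deck_mid between -0.04 and 0.04 m and y of level in the frame of deck_mid between -0.03 and 0.03 m), for 0.2 s.
2. the table has been levelled with the foot: the bubble of the untouched level is centred (value of joint bubble between -0.0022 and 0.0022 m and angle between deck_mid's own z axis and vertical below 0.0025 rad and contact force between level and deck above 1 N and contact force between the fingers and level below 0.2 N), for 0.3 s.
At the end, for the whole second after the job is handed in: The fingers still press the level flat and at rest on the table, bearing on it with 6 to 35 N (its weight included); bubble within 2.5 mm of centre, table level within 2.5 mrad; level lengthwise within 0.12 rad, within 40 mm along and 30 mm across of the table's middle (contact force between level and deck between 6 and 35 N and contact force between the fingers and level above 2 N and value of joint bubble between -0.0025 and 0.0025 m and angle between deck_mid's own z axis and vertical below 0.0025 rad and angle between the x axis of level and the x axis of deck_mid, either way round below 0.12 rad and angle between level's own z axis and vertical below 0.06 rad and z of level in the frame of deck_mid below 0.002 m and x of level in the frame of deck_mid between -0.04 and 0.04 m and y of level in the frame of deck_mid between -0.03 and 0.03 m and linear speed of level below 0.02 m/s); the arm keeps its last pose, push and grip.
It fails at once if the level is banged down or leaned on hard (contact force between level and deck above 120 N).
It fails at once if the level is tipped over (angle between level's own z axis and vertical above 0.6 rad).
It fails at once if another thing on the counter is shoved or knocked over (distance of any of pot, cast, imptray, bowl, spatula, spray, former from where it was at the start of the episode above 0.03 m).
It also fails if it takes over 58 s, if anything falls off the work surface, if the arm or the gripper's body presses on something with over 40 N, if the wrist force passes 120 N, or if a joint passes its speed limit or range.

ROBOT

A 6-joint arm with a two-finger parallel gripper is mounted at the origin on the work surface. World frame = base frame: x ahead of the robot, y to its left, z up, the work surface at z = 0. Lengths are in m, angles in degrees, forces in N, time in s.
With the tool pointing down it reaches from about 0.35 to 0.875 m from the base axis. Payload 4.2 kg.
Tool frame: the origin (TCP) lies at the very end of the fingers, on their centre line; the grasp point (between the pads) lies 19 mm behind it; z points along the fingers, y is the line along which they close (so a half turn about z gives the same grasp; the last joint's range is limited). The gripper opens to 87 mm and grips with 3 to 60 N. Pads are 19 mm wide; open, the fingers measure 117 mm over their backs; the gripper's body (75 mm by 190 mm) begins 51 mm behind the grasp point.
Start: joints at [-53.938, 22.042, 0.453, 0, -68.411, -14.817], TCP at [0.226, -0.582, 0.223] pointing down, gripper open.
Joint ranges: [-179.83, 179.83], [-69.29, 118.12], [-61.27, 80.66], [-181.25, 117.63], [-171.15, -9.14], [-177.46, 177.46]. Speed limits (degrees/s): [159.86, 159.86, 180, 180, 180, 180].

INTERFACE

Orientations are given as a 3x3 rotation matrix whose columns are the frame's x, y, z axes.
In Python, from station import monitor, cams, ticket gives the robot as it stands.
- The arm moves only by the tool drive_tool, never from a script. Its argument "moves" is a list of rows, each an object with "delta_pos": the shift along the tool's x, y, z in mm, a list of three; "turn": the turn about the tool's z in rad; "claw": the opening, from 0 (shut) to 1 (fully open). A call has 1 to 12 rows; each row shifts and turns the commanded pose from where the row before left it, along the tool's axes as they then stand; what a row does not reach is not made up. A row lasts 1/8 s, in which the tool goes at most 62.5 mm and 10.7 degrees, less where a joint would pass 70% of its speed; a pose out of reach is approached as far as the arm can. A call is refused whole if a number of a shift passes 62.5 or a number of a turn 0.188, either way. A call with a gripper value outside its range is refused whole. The fingers move at their own pace and stop on an object; the grip force is fixed at half the most. Time passes only in rows, so rows that do not move let the fingers close. It gives the time, the measured TCP pose, the force, the opening and the grip force at its end, in the units of the state.
- monitor.sense(): the state, without advancing time (a new reading comes with each control period).
- cams.capture(name): name is "scene" or "top"; returns a dict with "color" (420x560x3 uint8, red, green, blue), "range_z" (420x560 float32, m along the optical axis (not along the pixel's ray), 0 where there is no reading), "vertical_fov" (degrees; the focal length in pixels is half the picture's height over the tangent of half this angle, whatever the lens; pixels are square), "cx", "cy" (the principal point, pixels), "extrinsics" (4x4, takes a point from camera to world coordinates). Camera axes: x right, y down, z forward; pixel columns grow to the right and rows downward; lengths in m; the calibration is good to about 2 mm. A picture is of the moment at which its call begins.
- ticket.finish_job(): hands the job in; it is judged then, once.
The state is a dict: "time_s": time; "joints": joint angles; "joint_velocities": joint speeds; "effort": joint torques, N m; "tcp_pos": TCP position; "ee_rot": TCP orientation; "wrist_force": force on the tool from outside, world axes, zero at the start; "moment": the same for the moment, N m; "gripper_width": opening from 0.0 (shut) to 1.0 (fully open); "gripper_force": force on a finger pad.
Only numpy, scipy, OpenCV 4.12 (cv2) and the standard library are available. Lean on these libraries where they do the work, as an engineer would, in place of code of your own. Each camera call takes 0.05 s, during which the arm holds its last target. There are 200 camera calls.

## Working session

There is one attempt and no reset: what is moved stays moved. The work goes in short steps, Python scripts to look and compute and a tool call to move; the robot and the scene stay as the last step left them, time stands still between calls to the robot, and variables do not carry over. Pictures are saved under pics/ and viewed, at most 10 in all, crops included, and the job is handed in when it is done.

Besides the shell and the picture viewer there is one more tool, called after "Request:" as a command line: name --argument value ..., lists and objects as JSON in quotes. drive_tool: Moves the arm, as the interface text tells. Its arguments: {"type":"object","properties":{"moves":{"type":"array","items":{"type":"object","properties":{"delta_pos":{"type":"array","items":{"type":"number"}},"turn":{"type":"number"},"claw":{"type":"number"}}}}},"required":["moves"]}

```bash
mkdir -p pics
cat > h.py <<'E'
import numpy as np, cv2
from station import monitor, cams, ticket
def cap(n):
    d=cams.capture(n); h,w=d["range_z"].shape
    d["f"]=h/2/np.tan(np.radians(d["vertical_fov"])/2); return d
def cloud(d):
    z=d["range_z"]; v,u=np.mgrid[:z.shape[0],:z.shape[1]]
    P=np.stack([(u-d["cx"])*z/d["f"],(v-d["cy"])*z/d["f"],z],-1)
    E=np.array(d["extrinsics"]); return P@E[:3,:3].T+E[:3,3]
def ray(d,uv,h):
    uv=np.atleast_2d(uv).astype(float); E=np.array(d["extrinsics"])
    r=np.c_[(uv[:,0]-d["cx"])/d["f"],(uv[:,1]-d["cy"])/d["f"],np.ones(len(uv))]@E[:3,:3].T
    return E[:3,3]+r*((h-E[2,3])/r[:,2])[:,None]
def save(n,im,s=1):
    cv2.imwrite("pics/"+n,cv2.resize(im[...,::-1],None,fx=s,fy=s,interpolation=cv2.INTER_CUBIC))
E
python3 - <<'E'
from h import *
for n in("top","scene"):
    d=cap(n); save(n+"0.png",d["color"],1.4); print(n,d["vertical_fov"],d["cx"],d["cy"],d["f"],np.round(d["extrinsics"],3).tolist())
    np.savez(n+"0.npz",**{k:np.array(v) for k,v in d.items()})
s=monitor.sense();print(s)
E
```

```text
top 42.981329179440934 283.3703596880612 209.53858229428099 533.3708929779153 [[-0.012, -0.99, 0.141, 0.357], [-1.0, 0.012, -0.004, -0.002], [0.002, -0.141, -0.99, 1.468], [0.0, 0.0, 0.0, 1.0]]
scene 51.256389354894424 287.638848811722 211.60653113638196 437.75087124201673 [[-0.58, 0.469, -0.667, 1.521], [0.815, 0.356, -0.458, 0.654], [0.022, -0.809, -0.588, 0.966], [0.0, 0.0, 0.0, 1.0]]
{'time_s': 0.1, 'joints': array([-5.39368495e+01,  2.20859103e+01,  3.86382455e-01, -2.49386453e-02,
       -6.84105874e+01, -1.48184336e+01]), 'joint_velocities': array([-0.00277145, -0.167863  ,  0.09956953,  0.13285855,  0.017826  ,
        0.05813222]), 'effort': array([ 5.38856348e-04, -3.91690135e+01,  1.87937468e+01,  4.23188657e+00,
        1.35040213e-02, -6.44811462e-05]), 'tcp_pos': array([ 0.22630413, -0.58200568,  0.22156628]), 'ee_rot': array([[-9.32099406e-01, -3.62201673e-01, -8.04174588e-04],
       [-3.62202551e-01,  9.32097689e-01,  1.79180731e-03],
       [ 1.00573672e-04,  1.96141661e-03, -9.99998071e-01]]), 'wrist_force': array([-0.19917242, -0.08850408,  0.11217915]), 'moment': array([ 0.01724572, -0.00106252,  0.02295216]), 'gripper_force': 0.0, 'gripper_width': 0.9955865556765153}
```

View pics/top0.png

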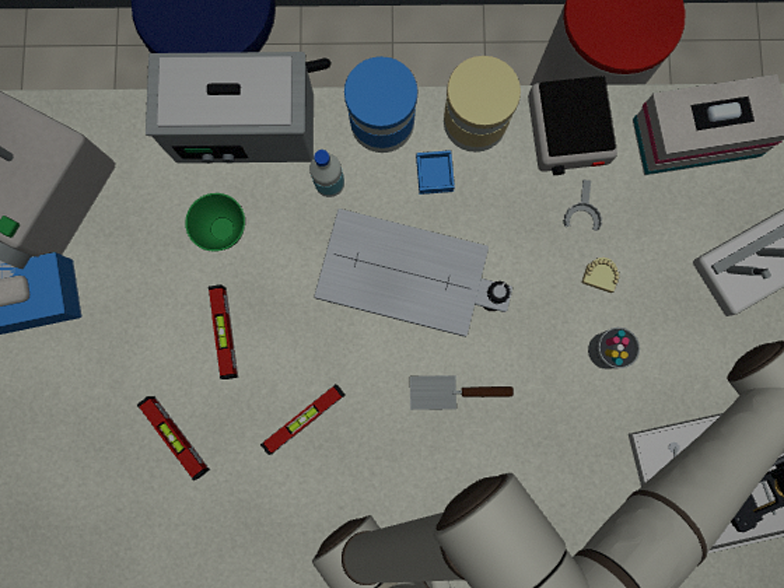

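View pics/scene0.png

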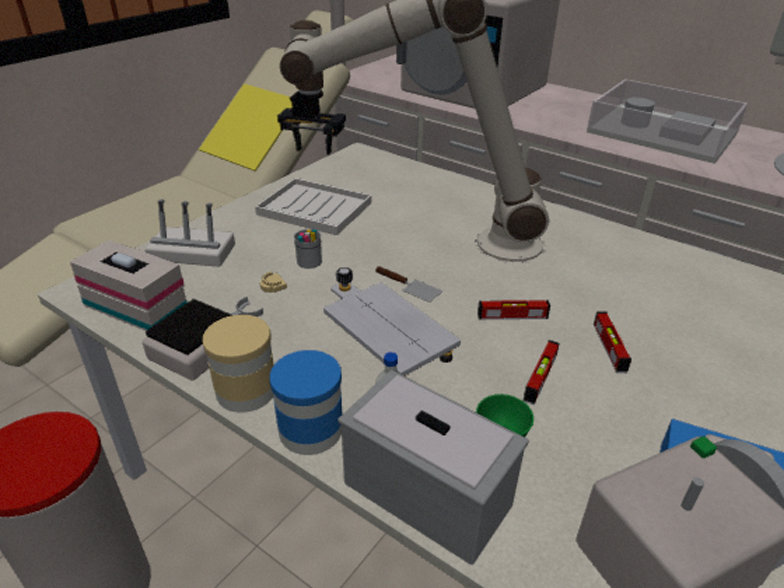

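The top view shows three red levels (display px (222,332), (172,438), (303,419)), the table centred near (402,272) and the knob at (499,292). Next I'll measure them.

```bash
cat > m.py <<'E'
from h import *
d=cap("top"); im=d["color"]; hsv=cv2.cvtColor(im,cv2.COLOR_RGB2HSV)
P=cloud(d)
red=(((hsv[...,0]<8)|(hsv[...,0]>172))&(hsv[...,1]>150)&(hsv[...,2]>60)&(P[...,0]<0.75)&(P[...,2]<0.2)).astype(np.uint8)
red=cv2.morphologyEx(red,cv2.MORPH_CLOSE,np.ones((9,9)))
n,l,st,c=cv2.connectedComponentsWithStats(red)
for i in range(1,n):
    if st[i,4]<300: continue
    m=(l==i)&(P[...,2]>np.percentile(P[...,2][l==i],90)-0.012); v,u=np.nonzero(m); h=np.median(P[m][:,2])
    W=ray(d,np.c_[u,v],h)[:,:2]; r=cv2.minAreaRect((W*1000).astype(np.float32)); b=cv2.boxPoints(r)
    e=b[1]-b[0]; e2=b[2]-b[1]; e=e if np.linalg.norm(e)>np.linalg.norm(e2) else e2
    print("level",np.round(r[0],1),np.round(r[1],1),"ang",round(np.degrees(np.arctan2(e[1],e[0])),1),"h",h.round(4),"dist",np.hypot(*r[0]).round(1))
# deck
Z=P[...,2]; X,Y=P[...,0],P[...,1]
box=(X>0.35)&(X<0.75)&(Y<0.2)&(Y>-0.3)
m=(box&(Z>0.045)&(Z<0.075)).astype(np.uint8); m=cv2.morphologyEx(m,cv2.MORPH_OPEN,np.ones((9,9)))
n,l,st,c=cv2.connectedComponentsWithStats(m); i=1+np.argmax(st[1:,4]); mm=l==i
Q=P[mm]; A=np.c_[Q[:,:2],np.ones(len(Q))]; co=np.linalg.lstsq(A,Q[:,2],rcond=None)[0]
r=cv2.minAreaRect((Q[:,:2]*1000).astype(np.float32)); print("deck",r,"plane",co,"h",np.median(Q[:,2]))
k=box&(Z>0.105)&(Z<0.12)&(np.hypot(X-.54,Y+.15)<.1)
print("knob",k.sum(),np.median(P[k],0) if k.any() else 0, P[k].mean(0), P[k].min(0),P[k].max(0))
E
python3 m.py
```

```text
level [491.2 331.5] [166.4  26.9] ang 9.4 h 0.0408 dist 592.6
level [322.2 174.3] [ 25.6 166.1] ang -52.0 h 0.0409 dist 366.3
level [291.8 422. ] [166.3  26.1] ang 38.1 h 0.0408 dist 513.0
deck ((596.8634643554688, -26.374267578125), (321.64556884765625, 181.14720153808594), 74.8386001586914) plane [0.00322005 0.00565429 0.06102429] h 0.0628932407383298
knob 192 [ 0.55077597 -0.19368848  0.11198321] [ 0.55105295 -0.19389982  0.11192444] [ 0.53042729 -0.21411578  0.10529956] [ 0.571902   -0.17531113  0.11974502]
```

Request:
drive_tool --moves '[{"delta_pos": [-15,19,0]},{"delta_pos": [-29,38,0]},{"delta_pos": [-29,38,0]},{"delta_pos": [-29,38,0]},{"delta_pos": [-29,38,0]},{"delta_pos": [-29,38,0]},{"delta_pos": [-29,38,0]},{"delta_pos": [-29,38,0]},{"delta_pos": [-29,38,0]},{"delta_pos": [-29,38,0]},{"delta_pos": [-29,38,0]},{"delta_pos": [-29,38,0]}]'

```text
invalid input
```

Run:
```python
from h import *
d=dict(np.load("top0.npz")); 
c=np.array([[340,209],[488,245],[467,335],[315,297]])/1.4
W=ray(d,c,0.063); print(W.round(4), W.mean(0))
im=cv2.cvtColor(d["color"],cv2.COLOR_RGB2GRAY).astype(float)
# engraved line: darkest row per column between display cols 335..470
pts=[]
for u in range(242,332):
    v0=(260+(u*1.4-356)*23/93)/1.4
    v=np.arange(int(v0)-6,int(v0)+8); w=np.clip(np.median(im[v,u])-im[v,u]-8,0,None)
    if w.sum()>10: pts.append((u,(w*v).sum()/w.sum()))
L=ray(d,np.array(pts),0.063)[:,:2].astype(np.float32)
l=cv2.fitLine(L,cv2.DIST_HUBER,0,.001,.001).ravel(); l=l if l[1]<0 else np.r_[-l[:2],l[2:]]
k=np.array([.551,-.1937]); u=l[:2]; mid=k-.185*u
off=(mid-l[2:])@np.array([-u[1],u[0]])
print("n",len(pts),"u",u,"ang",np.degrees(np.arctan2(u[1],u[0])),"mid from knob",mid,"off line",off)
```

```text
[[ 0.722   0.1007  0.063 ]
 [ 0.6478 -0.1831  0.063 ]
 [ 0.4753 -0.1383  0.063 ]
 [ 0.5511  0.1484  0.063 ]] [ 0.59904085 -0.01806709  0.063     ]
n 90 u [-0.26109943 -0.96531194] ang -105.13531 mid from knob [ 0.5993034  -0.01511729] off line -0.000559870355801389
```

Request:
drive_tool --moves '[{"delta_pos": [-15,19,0],"turn": 0,"claw": 1},{"delta_pos": [-29,38,0],"turn": 0,"claw": 1},{"delta_pos": [-29,38,0],"turn": 0,"claw": 1},{"delta_pos": [-29,38,0],"turn": 0,"claw": 1},{"delta_pos": [-29,38,0],"turn": 0,"claw": 1},{"delta_pos": [-29,38,0],"turn": 0,"claw": 1},{"delta_pos": [-29,38,0],"turn": 0,"claw": 1},{"delta_pos": [-29,38,0],"turn": 0,"claw": 1},{"delta_pos": [-29,38,0],"turn": 0,"claw": 1},{"delta_pos": [-29,38,0],"turn": 0,"claw": 1},{"delta_pos": [-29,38,0],"turn": 0,"claw": 1},{"delta_pos": [-29,38,0],"turn": 0,"claw": 1}]'

```text
time_s: 1.65
tcp_pos: [0.3794, -0.0526, 0.2226]
ee_rot: [[-0.932, -0.363, 0.001], [-0.363, 0.932, 0.0], [-0.001, -0.0, -1.0]]
wrist_force: [1.1, -1.2, 0.2]
gripper_width: 1.0
gripper_force: 0.0
```

Request:
drive_tool --moves '[{"delta_pos": [-29,38,0],"turn": 0,"claw": 1},{"delta_pos": [-29,38,0],"turn": 0,"claw": 1},{"delta_pos": [-29,38,0],"turn": 0,"claw": 1},{"delta_pos": [-29,38,0],"turn": 0,"claw": 1},{"delta_pos": [-29,38,0],"turn": 0,"claw": 1},{"delta_pos": [-29,38,0],"turn": 0,"claw": 1},{"delta_pos": [-29,38,0],"turn": 0,"claw": 1},{"delta_pos": [-27,35,0],"turn": 0,"claw": 1},{"delta_pos": [-13.6,16.4,0],"turn": 0,"claw": 1},{"delta_pos": [0,0,10],"turn": 0.103,"claw": 1},{"delta_pos": [0,0,30],"turn": 0.103,"claw": 1},{"delta_pos": [0,0,30],"turn": 0,"claw": 1}]'

```text
time_s: 3.15
tcp_pos: [0.4913, 0.33, 0.1516]
ee_rot: [[-0.987, -0.163, -0.0], [-0.163, 0.987, 0.0], [0.0, 0.0, -1.0]]
wrist_force: [-0.1, -0.5, -0.3]
gripper_width: 0.999
gripper_force: 0.0
```

Run:
```python
from h import *
s=monitor.sense(); print(s["joints"].round(1),s["tcp_pos"],np.degrees(np.arctan2(s["ee_rot"][1,0],s["ee_rot"][0,0])))
```

```text
[  49.5   22.2  -10.1   -0.   -57.7 -130.1] [0.4913054  0.3299864  0.15157541] -170.59001477121714
```

Request:
drive_tool --moves '[{"delta_pos": [0,1.5,35],"turn": 0,"claw": 1},{"delta_pos": [0,0,40],"turn": 0,"claw": 1},{"delta_pos": [0,0,36],"turn": 0,"claw": 1},{"delta_pos": [0,0,20],"turn": 0,"claw": 1},{"delta_pos": [0,0,8],"turn": 0,"claw": 1},{"delta_pos": [0,0,0],"turn": 0,"claw": 0.2},{"delta_pos": [0,0,0],"turn": 0,"claw": 0.1},{"delta_pos": [0,0,0],"turn": 0,"claw": 0},{"delta_pos": [0,0,0],"turn": 0,"claw": 0},{"delta_pos": [0,0,0],"turn": 0,"claw": 0}]'

```text
time_s: 4.4
tcp_pos: [0.4913, 0.3315, 0.0139]
ee_rot: [[-0.986, -0.164, 0.0], [-0.164, 0.986, 0.0], [-0.0, 0.0, -1.0]]
wrist_force: [0.8, 0.7, 0.7]
gripper_width: 0.515
gripper_force: 0.0
```

Request:
drive_tool --moves '[{"delta_pos": [0,0,0],"turn": 0,"claw": 0},{"delta_pos": [0,0,0],"turn": 0,"claw": 0},{"delta_pos": [0,0,0],"turn": 0,"claw": 0},{"delta_pos": [0,0,0],"turn": 0,"claw": 0}]'

```text
time_s: 4.9
tcp_pos: [0.4913, 0.3316, 0.0136]
ee_rot: [[-0.986, -0.164, 0.0], [-0.164, 0.986, 0.0], [-0.0, 0.0, -1.0]]
wrist_force: [-0.0, 2.1, 0.0]
gripper_width: 0.296
gripper_force: 29.9
```

Request:
drive_tool --moves '[{"delta_pos": [0,0,-8],"turn": 0,"claw": 0},{"delta_pos": [0,0,-30],"turn": 0,"claw": 0},{"delta_pos": [0,0,-45],"turn": 0,"claw": 0},{"delta_pos": [0,0,-35],"turn": 0,"claw": 0},{"delta_pos": [0,0,-8],"turn": -0.12,"claw": 0},{"delta_pos": [0,0,0],"turn": -0.16,"claw": 0},{"delta_pos": [0,0,0],"turn": -0.16,"claw": 0},{"delta_pos": [0,0,0],"turn": -0.16,"claw": 0},{"delta_pos": [0,0,0],"turn": -0.16,"claw": 0},{"delta_pos": [0,0,0],"turn": -0.16,"claw": 0},{"delta_pos": [0,0,0],"turn": -0.16,"claw": 0},{"delta_pos": [0,0,0],"turn": -0.063,"claw": 0}]'

```text
time_s: 6.4
tcp_pos: [0.4906, 0.3308, 0.1392]
ee_rot: [[-0.258, -0.966, -0.002], [-0.966, 0.258, -0.001], [0.001, 0.001, -1.0]]
wrist_force: [-0.1, -0.2, -2.2]
gripper_width: 0.295
gripper_force: 29.9
```

Request:
drive_tool --moves '[{"delta_pos": [18,-12,0],"turn": 0,"claw": 0},{"delta_pos": [36,-23,0],"turn": 0,"claw": 0},{"delta_pos": [36,-23,0],"turn": 0,"claw": 0},{"delta_pos": [36,-23,0],"turn": 0,"claw": 0},{"delta_pos": [36,-23,0],"turn": 0,"claw": 0},{"delta_pos": [36,-23,0],"turn": 0,"claw": 0},{"delta_pos": [36,-23,0],"turn": 0,"claw": 0},{"delta_pos": [36,-23,0],"turn": 0,"claw": 0},{"delta_pos": [30,-18,0],"turn": 0,"claw": 0},{"delta_pos": [7.6,-3.5,0],"turn": 0,"claw": 0},{"delta_pos": [0,0,0],"turn": 0,"claw": 0}]'

```text
time_s: 7.78
tcp_pos: [0.5984, -0.0172, 0.1393]
ee_rot: [[-0.262, -0.965, -0.001], [-0.965, 0.262, 0.0], [0.0, 0.001, -1.0]]
wrist_force: [0.0, -0.2, -3.4]
gripper_width: 0.294
gripper_force: 29.9
```

Run:
```python
from h import *
s=monitor.sense(); print(s["joints"].round(1),s["tcp_pos"],np.degrees(np.arctan2(s["ee_rot"][1,0],s["ee_rot"][0,0])),s["wrist_force"])
d=cap("scene"); save("s1.png",d["color"][130:300,150:400],3)
```

```text
[ 13.8  23.5 -10.   -0.  -56.6 -29. ] [ 0.59839101 -0.01715428  0.13928041] -105.1950624704572 [ 0.02321285 -0.21406626 -3.40057296]
```

View pics/s1.png

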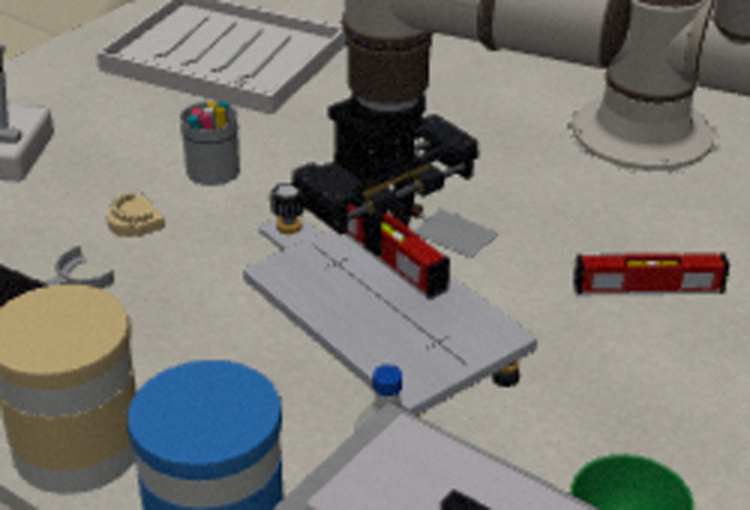

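Picture shows the level in the fingers above the table, parallel to the engraved line. Lowering.

Request:
drive_tool --moves '[{"delta_pos": [0,0,15],"turn": 0,"claw": 0},{"delta_pos": [0,0,25],"turn": 0,"claw": 0},{"delta_pos": [0,0,13],"turn": 0,"claw": 0},{"delta_pos": [0,0,5],"turn": 0,"claw": 0},{"delta_pos": [0,0,1],"turn": 0,"claw": 0},{"delta_pos": [0,0,1],"turn": 0,"claw": 0},{"delta_pos": [0,0,1],"turn": 0,"claw": 0}]'

```text
time_s: 8.7
tcp_pos: [0.5995, -0.0161, 0.0792]
ee_rot: [[-0.26, -0.966, 0.001], [-0.966, 0.26, 0.0], [-0.001, -0.001, -1.0]]
wrist_force: [-0.6, 0.5, -3.5]
gripper_width: 0.298
gripper_force: 29.9
```

Request:
drive_tool --moves '[{"delta_pos": [0,0,0.7],"turn": 0,"claw": 0},{"delta_pos": [0,0,0.7],"turn": 0,"claw": 0},{"delta_pos": [0,0,0],"turn": 0,"claw": 0}]'

```text
time_s: 9.07
tcp_pos: [0.5991, -0.0162, 0.0773]
ee_rot: [[-0.26, -0.966, 0.0], [-0.966, 0.26, 0.0], [-0.0, -0.0, -1.0]]
wrist_force: [-0.7, -0.4, -3.5]
gripper_width: 0.293
gripper_force: 29.9
```

Request:
drive_tool --moves '[{"delta_pos": [0,0,0.6],"turn": 0,"claw": 0},{"delta_pos": [0,0,0],"turn": 0,"claw": 0}]'

```text
time_s: 9.32
tcp_pos: [0.5992, -0.0163, 0.077]
ee_rot: [[-0.26, -0.966, 0.0], [-0.966, 0.26, -0.0], [-0.0, -0.0, -1.0]]
wrist_force: [-0.3, -0.7, 0.0]
gripper_width: 0.3
gripper_force: 29.9
```

Request:
drive_tool --moves '[{"delta_pos": [0,0,0.5],"turn": 0,"claw": 0},{"delta_pos": [0,0,0],"turn": 0,"claw": 0}]'

```text
time_s: 9.57
tcp_pos: [0.5992, -0.0163, 0.0769]
ee_rot: [[-0.26, -0.966, 0.001], [-0.966, 0.26, -0.0], [0.0, -0.001, -1.0]]
wrist_force: [-2.4, -1.1, 4.9]
gripper_width: 0.296
gripper_force: 29.9
```

Request:
drive_tool --moves '[{"delta_pos": [0,0,0],"turn": 0,"claw": 0.4},{"delta_pos": [0,0,0],"turn": 0,"claw": 0.6},{"delta_pos": [0,0,0],"turn": 0,"claw": 0.8},{"delta_pos": [0,0,0],"turn": 0,"claw": 1},{"delta_pos": [0,0,0],"turn": 0,"claw": 1},{"delta_pos": [0,0,-10],"turn": 0,"claw": 1},{"delta_pos": [0,0,-35],"turn": 0,"claw": 1},{"delta_pos": [0,0,-35],"turn": 0,"claw": 1}]'

```text
time_s: 10.58
tcp_pos: [0.5991, -0.0163, 0.1575]
ee_rot: [[-0.26, -0.966, 0.0], [-0.966, 0.26, -0.0], [0.0, -0.0, -1.0]]
wrist_force: [0.2, -0.2, -0.0]
gripper_width: 0.99
gripper_force: 0.0
```

Request:
drive_tool --moves '[{"delta_pos": [20,0,0],"turn": 0,"claw": 1},{"delta_pos": [45,0,0],"turn": 0,"claw": 1},{"delta_pos": [50,0,0],"turn": 0,"claw": 1},{"delta_pos": [45,0,0],"turn": 0,"claw": 1},{"delta_pos": [20,0,0],"turn": 0,"claw": 1},{"delta_pos": [4,0.3,0],"turn": 0,"claw": 1},{"delta_pos": [0,0,0],"turn": 0,"claw": 1}]'

```text
time_s: 11.45
tcp_pos: [0.5511, -0.1933, 0.1559]
ee_rot: [[-0.26, -0.966, -0.0], [-0.966, 0.26, 0.0], [-0.0, 0.0, -1.0]]
wrist_force: [0.3, 0.5, -1.1]
gripper_width: 0.999
gripper_force: 0.0
```

```bash
cat > b.py <<'E'
from h import *
import sys
# tilt from plane vs counter, and bubble, averaged frames
N=int(sys.argv[1]) if len(sys.argv)>1 else 4
ims=[];Ps=[]
for i in range(N):
    d=cap("top"); ims.append(d["color"].astype(float)); Ps.append(cloud(d))
im=np.mean(ims,0); P=np.median(Ps,0)
mid=np.array([.5993,-.0155]); a=np.radians(-105.1); u=np.array([np.cos(a),np.sin(a)]); w=np.array([-u[1],u[0]])
R=P[...,:2]-mid; lx=R@u; ly=R@w; Z=P[...,2]
def fit(m):
    A=np.c_[lx[m],ly[m],np.ones(m.sum())]; z=Z[m]; k=np.ones(len(z),bool)
    for _ in range(5):
        c=np.linalg.lstsq(A[k],z[k],rcond=None)[0]; r=z-A@c; k=abs(r)<2.5*max(r[k].std(),2e-4)
    return c
md=(abs(lx)<.14)&(abs(ly)<.08)&(abs(ly)>.025)&(Z>.05)&(Z<.075)
mc=(np.hypot(lx,ly)<.45)&(abs(Z)<.012)
print("deck slope mrad",(fit(md)[:2]*1e3).round(2),"counter",(fit(mc)[:2]*1e3).round(2),"h",fit(md)[2].round(4))
# vial strip along level axis at z .100, rectified 0.5 mm/px
g=np.arange(-50,50.5,.5)/1e3; s=np.arange(-12,12.5,.5)/1e3
E=np.linalg.inv(np.array(d["extrinsics"]))
def px(L,S,h):
    W=np.stack([mid[0]+L*u[0]+S*w[0],mid[1]+L*u[1]+S*w[1],np.full(L.shape,h)],-1)
    c=W@E[:3,:3].T+E[:3,3]; return (d["f"]*c[...,0]/c[...,2]+d["cx"]).astype(np.float32),(d["f"]*c[...,1]/c[...,2]+d["cy"]).astype(np.float32)
L,S=np.meshgrid(g,s); mu,mv=px(L,S,.104)
rec=cv2.remap(im.astype(np.float32),mu,mv,cv2.INTER_CUBIC).clip(0,255)
np.save("rec.npy",rec)
c=rec[14:35].mean(0)
print("mm  R G B"); 
for i in range(0,201,5): print((g[i]*1e3).round(1),c[i].round(0),end="; ")
big=cv2.remap(im.astype(np.float32),*px(*np.meshgrid(np.arange(-100,100.5,.5)/1e3,np.arange(-40,40.5,.5)/1e3),.106),cv2.INTER_CUBIC).clip(0,255).astype(np.uint8)
save(sys.argv[2],big,1.9)
E
python3 b.py 4 b1.png
```

```text
deck slope mrad [-5.66 -0.91] counter [-0.33  0.3 ] h 0.063
mm  R G B
-50.0 [64. 60. 54.]; -47.5 [111. 111. 104.]; -45.0 [128. 129. 121.]; -42.5 [126. 127. 119.]; -40.0 [125. 126. 118.]; -37.5 [124. 125. 117.]; -35.0 [123. 124. 116.]; -32.5 [123. 123. 116.]; -30.0 [123. 124. 116.]; -27.5 [122. 123. 115.]; -25.0 [99. 99. 93.]; -22.5 [74. 74. 69.]; -20.0 [79. 79. 74.]; -17.5 [88. 88. 83.]; -15.0 [97. 98. 91.]; -12.5 [101. 102.  95.]; -10.0 [104. 104.  98.]; -7.5 [107. 107. 100.]; -5.0 [110. 111. 104.]; -2.5 [114. 115. 108.]; 0.0 [117. 118. 110.]; 2.5 [120. 120. 113.]; 5.0 [122. 123. 115.]; 7.5 [124. 125. 117.]; 10.0 [127. 127. 120.]; 12.5 [131. 131. 123.]; 15.0 [133. 134. 125.]; 17.5 [134. 134. 126.]; 20.0 [135. 136. 128.]; 22.5 [136. 137. 128.]; 25.0 [136. 137. 128.]; 27.5 [137. 138. 129.]; 30.0 [138. 138. 130.]; 32.5 [138. 139. 130.]; 35.0 [138. 139. 130.]; 37.5 [138. 139. 130.]; 40.0 [139. 139. 130.]; 42.5 [139. 139. 131.]; 45.0 [138. 139. 130.]; 47.5 [138. 138. 130.]; 50.0 [137. 138. 129.];
```

View pics/b1.png

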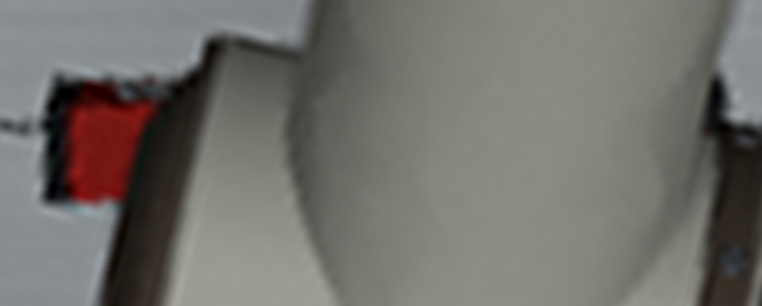

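The arm hides the vial in the top view; the depth tilt of about 5.3 mrad low calls for about 1.3 rad. Gripping the knob.

Request:
drive_tool --moves '[{"delta_pos": [0,0,20],"turn": 0,"claw": 1},{"delta_pos": [0,0,30],"turn": 0,"claw": 1},{"delta_pos": [0,0,12],"turn": 0,"claw": 0.8},{"delta_pos": [0,0,2],"turn": 0,"claw": 0.5},{"delta_pos": [0,0,0],"turn": 0,"claw": 0.2},{"delta_pos": [0,0,0],"turn": 0,"claw": 0},{"delta_pos": [0,0,0],"turn": 0,"claw": 0},{"delta_pos": [0,0,0],"turn": 0,"claw": 0},{"delta_pos": [0,0,0],"turn": 0,"claw": 0}]'

```text
time_s: 12.78
tcp_pos: [0.5523, -0.1941, 0.0927]
ee_rot: [[-0.26, -0.966, 0.003], [-0.966, 0.26, -0.001], [-0.0, -0.003, -1.0]]
wrist_force: [3.0, -1.0, -0.5]
gripper_width: 0.449
gripper_force: 30.0
```

```bash
cat > sb.py <<'E'
from h import *
import sys
N=6
ims=[]
for i in range(N):
    d=cap("scene"); ims.append(d["color"].astype(float))
im=np.mean(ims,0)
mid=np.array([.5993,-.0155]); a=np.radians(-105.1); u=np.array([np.cos(a),np.sin(a)]); w=np.array([-u[1],u[0]])
E=np.linalg.inv(np.array(d["extrinsics"]))
def px(L,S,h):
    W=np.stack([mid[0]+L*u[0]+S*w[0],mid[1]+L*u[1]+S*w[1],np.full(L.shape,h)],-1)
    c=W@E[:3,:3].T+E[:3,3]; return (d["f"]*c[...,0]/c[...,2]+d["cx"]).astype(np.float32),(d["f"]*c[...,1]/c[...,2]+d["cy"]).astype(np.float32)
big=cv2.remap(im.astype(np.float32),*px(*np.meshgrid(np.arange(-100,100.5,.5)/1e3,np.arange(-40,40.5,.5)/1e3),.106),cv2.INTER_CUBIC).clip(0,255).astype(np.uint8)
np.save("sbig.npy",big)
save(sys.argv[1],big,1.9)
s=monitor.sense(); print(s["joints"].round(1),s["gripper_width"],s["gripper_force"],s["tcp_pos"])
E
python3 sb.py b2.png
```

```text
[ -3.5  25.2 -15.1   0.  -49.5 -11.6] 0.4500624921999608 30.003988444805145 [ 0.55231473 -0.19406608  0.09273209]
```

View pics/b2.png

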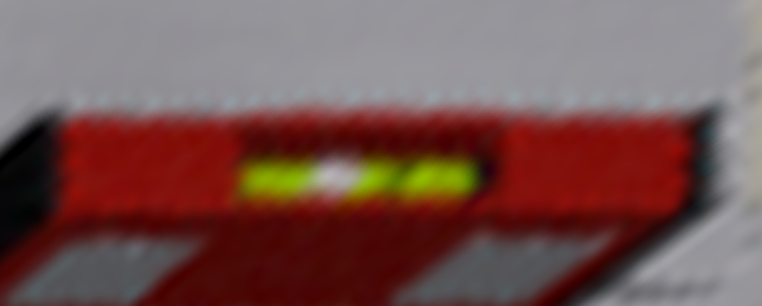

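View shows the bubble at display x≈335, right line at 393, so the centre is at ≈357: bubble about −5.8 mm, needing about 1.3 rad clockwise.

Request:
drive_tool --moves '[{"delta_pos": [0,-1,0],"turn": 0,"claw": 0},{"delta_pos": [0,0,0],"turn": 0.1,"claw": 0},{"delta_pos": [0,0,0],"turn": 0.16,"claw": 0},{"delta_pos": [0,0,0],"turn": 0.16,"claw": 0},{"delta_pos": [0,0,0],"turn": 0.16,"claw": 0},{"delta_pos": [0,0,0],"turn": 0.16,"claw": 0},{"delta_pos": [0,0,0],"turn": 0.16,"claw": 0},{"delta_pos": [0,0,0],"turn": 0.16,"claw": 0},{"delta_pos": [0,0,0],"turn": 0.16,"claw": 0},{"delta_pos": [0,0,0],"turn": 0.06,"claw": 0}]'

```text
time_s: 14.32
tcp_pos: [0.5526, -0.1944, 0.0927]
ee_rot: [[-1.0, -0.027, 0.001], [-0.027, 1.0, -0.001], [-0.001, -0.001, -1.0]]
wrist_force: [3.2, -2.7, 3.0]
gripper_width: 0.45
gripper_force: 30.0
```

Request:
drive_tool --moves '[{"delta_pos": [0,0,0],"turn": 0,"claw": 0},{"delta_pos": [0,0,0],"turn": 0,"claw": 0},{"delta_pos": [0,0,0],"turn": 0,"claw": 0},{"delta_pos": [0,0,0],"turn": 0,"claw": 0},{"delta_pos": [0,0,0],"turn": 0,"claw": 0},{"delta_pos": [0,0,0],"turn": 0,"claw": 0},{"delta_pos": [0,0,0],"turn": 0,"claw": 0},{"delta_pos": [0,0,0],"turn": 0,"claw": 0}]'

```text
time_s: 15.32
tcp_pos: [0.5526, -0.1943, 0.0927]
ee_rot: [[-1.0, -0.028, 0.002], [-0.028, 1.0, -0.001], [-0.001, -0.001, -1.0]]
wrist_force: [4.2, -3.2, 5.0]
gripper_width: 0.455
gripper_force: 30.0
```

```bash
python3 sb.py b3.png
```

```text
[ -3.5  25.2 -15.    0.  -49.7 -84.9] 0.45328489781609016 30.00111311674118 [ 0.5525831  -0.19432865  0.09269679]
```

View pics/b3.png

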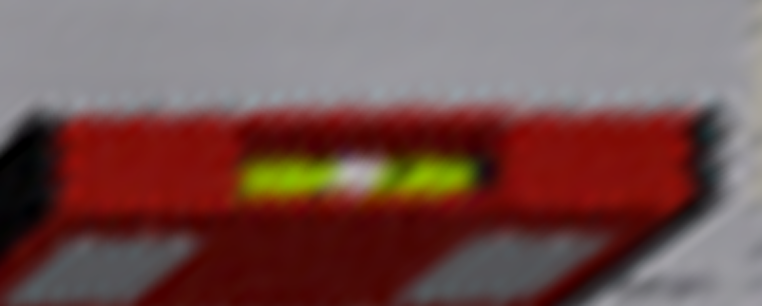

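Bubble now at display x≈357, right line ≈393. Checking the numbers.

```bash
python3 - <<'E'
import cv2,numpy as np
for n in("b2","b3"):
    im=cv2.imread(f"pics/{n}.png").astype(float)[164:194,230:495].mean(0)
    B,G,R=im.T; x=np.arange(230,495)
    w=np.clip(B-60,0,None); w[(x<290)|(x>420)]=0; print(n,"bubble",(w*x).sum()/w.sum())
    print(list(zip(x[::5],R[::5].astype(int),G[::5].astype(int),B[::5].astype(int))))
E
python3 b.py 4 tmp.png | head -1
```

```text
b2 bubble 334.61767527339924
[(np.int64(230), np.int64(126), np.int64(27), np.int64(9)), (np.int64(235), np.int64(120), np.int64(42), np.int64(8)), (np.int64(240), np.int64(116), np.int64(66), np.int64(6)), (np.int64(245), np.int64(118), np.int64(92), np.int64(3)), (np.int64(250), np.int64(121), np.int64(115), np.int64(1)), (np.int64(255), np.int64(125), np.int64(130), np.int64(0)), (np.int64(260), np.int64(127), np.int64(138), np.int64(0)), (np.int64(265), np.int64(128), np.int64(142), np.int64(0)), (np.int64(270), np.int64(129), np.int64(143), np.int64(0)), (np.int64(275), np.int64(129), np.int64(144), np.int64(0)), (np.int64(280), np.int64(128), np.int64(145), np.int64(0)), (np.int64(285), np.int64(127), np.int64(146), np.int64(0)), (np.int64(290), np.int64(127), np.int64(149), np.int64(2)), (np.int64(295), np.int64(130), np.int64(150), np.int64(9)), (np.int64(300), np.int64(132), np.int64(148), np.int64(23)), (np.int64(305), np.int64(135), np.int64(145), np.int64(45)), (np.int64(310), np.int64(139), np.int64(144), np.int64(71)), (np.int64(315), np.int64(147), np.int64(147), np.in
[... 4700 characters left out ...]
), np.int64(126), np.int64(143), np.int64(0)), (np.int64(445), np.int64(124), np.int64(142), np.int64(0)), (np.int64(450), np.int64(125), np.int64(139), np.int64(0)), (np.int64(455), np.int64(125), np.int64(134), np.int64(0)), (np.int64(460), np.int64(118), np.int64(123), np.int64(1)), (np.int64(465), np.int64(103), np.int64(105), np.int64(3)), (np.int64(470), np.int64(83), np.int64(79), np.int64(7)), (np.int64(475), np.int64(66), np.int64(53), np.int64(11)), (np.int64(480), np.int64(53), np.int64(28), np.int64(14)), (np.int64(485), np.int64(50), np.int64(13), np.int64(14)), (np.int64(490), np.int64(57), np.int64(9), np.int64(12))]
deck slope mrad [-0.83 -2.77] counter [-0.35  0.25] h 0.0636
```

Request:
drive_tool --moves '[{"delta_pos": [0,0,0],"turn": 0.1,"claw": 0},{"delta_pos": [0,0,0],"turn": 0.15,"claw": 0},{"delta_pos": [0,0,0],"turn": 0.05,"claw": 0},{"delta_pos": [0,0,0],"turn": 0,"claw": 0},{"delta_pos": [0,0,0],"turn": 0,"claw": 0},{"delta_pos": [0,0,0],"turn": 0,"claw": 0},{"delta_pos": [0,0,0],"turn": 0,"claw": 0},{"delta_pos": [0,0,0],"turn": 0,"claw": 0},{"delta_pos": [0,0,0],"turn": 0,"claw": 0},{"delta_pos": [0,0,0],"turn": 0,"claw": 0},{"delta_pos": [0,0,0],"turn": 0,"claw": 0}]'

```text
time_s: 17.2
tcp_pos: [0.5525, -0.1944, 0.0927]
ee_rot: [[-0.963, 0.268, 0.002], [0.268, 0.963, -0.001], [-0.002, -0.0, -1.0]]
wrist_force: [3.8, -3.9, 5.8]
gripper_width: 0.453
gripper_force: 30.0
```

```bash
python3 sb.py b4.png
cat > pr.py <<'E'
import cv2,numpy as np,sys
im=cv2.imread(f"pics/{sys.argv[1]}.png").astype(float)[164:194,230:495].mean(0)
B,G,R=im.T; x=np.arange(230,495)
w=np.clip(B-60,0,None); w[(x<290)|(x>430)]=0; print("bubble",(w*x).sum()/w.sum())
print(*[f"{a}:{int(r)},{int(g)},{int(b)}" for a,r,g,b in zip(x,R,G,B) if 290<=a<=430 and a%5==0])
E
python3 pr.py b4; python3 b.py 4 tmp.png | head -1
```

```text
[  -3.5   25.2  -15.     0.   -49.7 -102.1] 0.4518695407294004 30.000987946987152 [ 0.55256175 -0.19441327  0.09268692]
bubble 362.3228961910767
290:130,154,0 295:132,154,0 300:132,149,0 305:128,143,0 310:122,140,0 315:119,139,0 320:120,139,1 325:123,138,6 330:129,140,24 335:137,143,55 340:147,145,89 345:158,147,120 350:166,148,140 355:169,150,151 360:170,154,156 365:170,157,158 370:170,157,157 375:165,151,144 380:151,139,119 385:129,125,81 390:111,114,45 395:101,107,19 400:101,105,4 405:107,112,0 410:117,127,0 415:125,140,0 420:131,147,0 425:134,147,0 430:133,146,0
deck slope mrad [0.47 0.55] counter [-0.3   0.26] h 0.0638
```

View pics/b4.png

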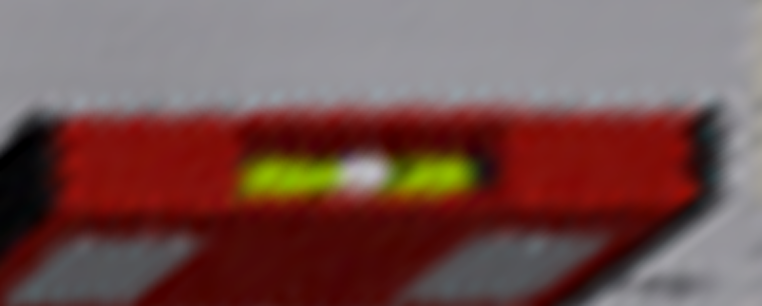

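Bubble at ≈362, lines dips at ≈317 and 398: roughly +0 to +1 mm, and depth says +0.8 mrad. Easing back 0.12 rad, then releasing and checking from above.

Request:
drive_tool --moves '[{"delta_pos": [0,0,0],"turn": -0.06,"claw": 0},{"delta_pos": [0,0,0],"turn": -0.06,"claw": 0},{"delta_pos": [0,0,0],"turn": 0,"claw": 0},{"delta_pos": [0,0,0],"turn": 0,"claw": 0.6},{"delta_pos": [0,0,0],"turn": 0,"claw": 0.8},{"delta_pos": [0,0,0],"turn": 0,"claw": 1},{"delta_pos": [0,0,0],"turn": 0,"claw": 1},{"delta_pos": [0,0,-10],"turn": 0,"claw": 1},{"delta_pos": [0,0,-35],"turn": 0,"claw": 1},{"delta_pos": [0,0,-35],"turn": 0,"claw": 1}]'

```text
time_s: 18.95
tcp_pos: [0.5518, -0.1941, 0.1735]
ee_rot: [[-0.988, 0.152, -0.0], [0.152, 0.988, -0.0], [0.0, -0.0, -1.0]]
wrist_force: [1.0, 0.1, 0.3]
gripper_width: 0.993
gripper_force: 0.0
```

Request:
drive_tool --moves '[{"delta_pos": [8,-25,0],"turn": 0,"claw": 1},{"delta_pos": [15,-45,0],"turn": 0,"claw": 1},{"delta_pos": [15,-45,0],"turn": 0,"claw": 1},{"delta_pos": [15,-45,0],"turn": 0,"claw": 1},{"delta_pos": [15,-45,0],"turn": 0,"claw": 1},{"delta_pos": [0,-8,0],"turn": 0,"claw": 1},{"delta_pos": [0,0,0],"turn": 0,"claw": 1},{"delta_pos": [0,0,0],"turn": 0,"claw": 1}]'

```text
time_s: 19.95
tcp_pos: [0.453, -0.3934, 0.1723]
ee_rot: [[-0.989, 0.15, 0.0], [0.15, 0.989, 0.0], [-0.0, 0.0, -1.0]]
wrist_force: [-0.0, 0.2, -0.0]
gripper_width: 0.996
gripper_force: 0.0
```

```bash
python3 sb.py b5s.png; python3 pr.py b5s; python3 b.py 8 b5.png
```

```text
[-25.6  21.9  -7.4  -0.  -60.7 -73.1] 1.0012852208026668 0.0 [ 0.45278214 -0.39368346  0.17213141]
bubble 362.02559017027863
290:128,152,0 295:130,152,0 300:130,147,0 305:125,140,0 310:120,138,0 315:118,138,0 320:119,137,2 325:123,138,7 330:129,140,24 335:136,143,54 340:147,145,87 345:157,146,119 350:164,146,139 355:166,148,149 360:166,151,154 365:167,155,155 370:168,156,152 375:163,150,138 380:149,138,113 385:128,124,78 390:110,112,44 395:100,104,19 400:99,103,4 405:105,110,0 410:114,124,0 415:123,138,0 420:129,145,0 425:132,146,0 430:132,144,0
deck slope mrad [0.05 0.86] counter [-0.17  0.16] h 0.0637
mm  R G B
-50.0 [115.  23.  20.]; -47.5 [114.  22.  18.]; -45.0 [114.  23.  19.]; -42.5 [114.  22.  19.]; -40.0 [114.  22.  19.]; -37.5 [117.  23.  20.]; -35.0 [117.  21.  19.]; -32.5 [35. 12. 15.]; -30.0 [39. 59. 21.]; -27.5 [122. 152.  39.]; -25.0 [131. 162.  42.]; -22.5 [126. 157.  41.]; -20.0 [127. 158.  43.]; -17.5 [129. 159.  44.]; -15.0 [127. 157.  42.]; -12.5 [127. 158.  42.]; -10.0 [104. 130.  33.]; -7.5 [ 94. 116.  32.]; -5.0 [133. 158.  69.]; -2.5 [144. 155. 126.]; 0.0 [153. 157. 156.]; 2.5 [157. 160. 159.]; 5.0 [147. 153. 137.]; 7.5 [135. 153.  94.]; 10.0 [ 85. 106.  29.]; 12.5 [107. 131.  40.]; 15.0 [131. 161.  40.]; 17.5 [127. 156.  40.]; 20.0 [127. 156.  46.]; 22.5 [126. 155.  45.]; 25.0 [126. 154.  42.]; 27.5 [131. 160.  45.]; 30.0 [103. 130.  36.]; 32.5 [26. 27. 23.]; 35.0 [63. 14. 19.]; 37.5 [123.  23.  19.]; 40.0 [117.  22.  19.]; 42.5 [116.  23.  20.]; 45.0 [115.  23.  19.]; 47.5 [115.  23.  20.]; 50.0 [115.  22.  19.];
```

View pics/b5.png

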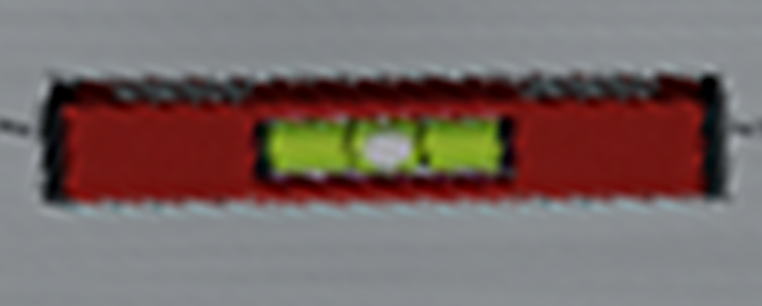

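Top view: lines at display x≈349 and 423, bubble ≈386: centred. Quick subpixel check and moves for pressing.

Run:
```python
import numpy as np
from h import monitor
rec=np.load("rec.npy"); c=rec[14:35].mean(0); g=np.arange(-50,50.5,.5)
w=np.clip(c[:,2]-60,0,None)*(abs(g)<15); b=(w*g).sum()/w.sum()
def ln(a,z):
    m=(g>=a)&(g<=z); w=np.clip(145-c[m,1],0,None); return (w*g[m]).sum()/w.sum()
l,r=ln(-13,-5.5),ln(8,14.5); print(b,l,r,"off",b-(l+r)/2)
s=monitor.sense(); p=s["tcp_pos"]; R=s["ee_rot"]
t=np.array([.5993+.0012*-.26,-.0155-.0012*.966,p[2]])
print(R.T@(t-p)*1e3, np.degrees(np.arctan2(R[1,0],R[0,0])),s["time_s"],p)
```

```text
1.7124949084569356 -8.41722769375825 10.693704479065067 off 0.5742565158035269
[-8.76414801e+01  3.95508859e+02  5.89612603e-03] 171.27177318107871 20.65 [ 0.45234388 -0.39428837  0.17201834]
```

Request:
drive_tool --moves '[{"delta_pos": [-5,22,0],"turn": 0,"claw": 1},{"delta_pos": [-10,45,0],"turn": 0,"claw": 1},{"delta_pos": [-10,45,0],"turn": 0,"claw": 1},{"delta_pos": [-10,45,0],"turn": 0,"claw": 1},{"delta_pos": [-10,45,0],"turn": 0,"claw": 1},{"delta_pos": [-10,45,0],"turn": 0,"claw": 1},{"delta_pos": [-10,45,0],"turn": 0,"claw": 1},{"delta_pos": [-10,45,0],"turn": 0,"claw": 1},{"delta_pos": [-9,40,0],"turn": 0,"claw": 1},{"delta_pos": [-3.5,18.5,0],"turn": 0,"claw": 1},{"delta_pos": [0,0,0],"turn": 0.111,"claw": 1},{"delta_pos": [0,0,0],"turn": 0,"claw": 1}]'

```text
time_s: 22.15
tcp_pos: [0.5987, -0.0168, 0.1719]
ee_rot: [[-0.966, 0.259, -0.0], [0.259, 0.966, -0.0], [0.0, -0.0, -1.0]]
wrist_force: [-0.3, -0.9, 0.6]
gripper_width: 0.999
gripper_force: 0.0
```

Request:
drive_tool --moves '[{"delta_pos": [0,0,20],"turn": 0,"claw": 1},{"delta_pos": [0,0,25],"turn": 0,"claw": 1},{"delta_pos": [0,0,10],"turn": 0,"claw": 1},{"delta_pos": [0,0,3],"turn": 0,"claw": 1},{"delta_pos": [0,0,0],"turn": 0,"claw": 1},{"delta_pos": [0,0,0],"turn": 0,"claw": 1}]'

```text
time_s: 22.9
tcp_pos: [0.5994, -0.0166, 0.115]
ee_rot: [[-0.966, 0.26, 0.002], [0.26, 0.966, 0.0], [-0.002, 0.001, -1.0]]
wrist_force: [0.2, 0.0, 0.7]
gripper_width: 1.004
gripper_force: 0.0
```

Request:
drive_tool --moves '[{"delta_pos": [0,0,4],"turn": 0,"claw": 1},{"delta_pos": [0,0,2],"turn": 0,"claw": 1},{"delta_pos": [0,0,1],"turn": 0,"claw": 1},{"delta_pos": [0,0,0.6],"turn": 0,"claw": 1},{"delta_pos": [0,0,0],"turn": 0,"claw": 1}]'

```text
time_s: 23.52
tcp_pos: [0.5988, -0.0166, 0.1066]
ee_rot: [[-0.966, 0.26, -0.0], [0.26, 0.966, -0.0], [0.0, -0.0, -1.0]]
wrist_force: [-0.8, 0.3, 1.8]
gripper_width: 1.004
gripper_force: 0.5
```

Request:
drive_tool --moves '[{"delta_pos": [0,0,0.6],"turn": 0,"claw": 1},{"delta_pos": [0,0,0],"turn": 0,"claw": 1}]'

```text
time_s: 23.78
tcp_pos: [0.5989, -0.0166, 0.1065]
ee_rot: [[-0.966, 0.26, 0.0], [0.26, 0.966, -0.0], [-0.0, -0.0, -1.0]]
wrist_force: [-1.9, 1.0, 5.5]
gripper_width: 1.002
gripper_force: 2.7
```

Request:
drive_tool --moves '[{"delta_pos": [0,0,0.5],"turn": 0,"claw": 1},{"delta_pos": [0,0,0],"turn": 0,"claw": 1}]'

```text
time_s: 24.02
tcp_pos: [0.5989, -0.0166, 0.1065]
ee_rot: [[-0.966, 0.26, 0.001], [0.26, 0.966, -0.0], [-0.001, -0.0, -1.0]]
wrist_force: [-3.0, 0.9, 7.0]
gripper_width: 0.997
gripper_force: 3.7
```

Request:
drive_tool --moves '[{"delta_pos": [0,0,0.5],"turn": 0,"claw": 1},{"delta_pos": [0,0,0.5],"turn": 0,"claw": 1},{"delta_pos": [0,0,0],"turn": 0,"claw": 1},{"delta_pos": [0,0,0],"turn": 0,"claw": 1},{"delta_pos": [0,0,0],"turn": 0,"claw": 1},{"delta_pos": [0,0,0],"turn": 0,"claw": 1},{"delta_pos": [0,0,0],"turn": 0,"claw": 1},{"delta_pos": [0,0,0],"turn": 0,"claw": 1},{"delta_pos": [0,0,0],"turn": 0,"claw": 1}]'

```text
time_s: 25.15
tcp_pos: [0.599, -0.0166, 0.1065]
ee_rot: [[-0.966, 0.26, 0.001], [0.26, 0.966, -0.0], [-0.001, -0.0, -1.0]]
wrist_force: [-3.9, 1.0, 10.8]
gripper_width: 1.0
gripper_force: 5.8
```

```bash
python3 sb.py b6.png; python3 pr.py b6; python3 -c "
from h import *
for i in range(4): cap('scene'); s=monitor.sense(); print(s['time_s'],s['wrist_force'].round(1),s['tcp_pos'].round(4))"
```

```text
[  13.9   25.5  -12.2    0.   -52.3 -119. ] 0.9980554334793722 5.76666654786095 [ 0.59900156 -0.01667889  0.10651382]
bubble 360.91197575217643
290:131,156,0 295:133,154,0 300:133,149,0 305:128,143,0 310:123,141,0 315:119,141,1 320:120,140,3 325:124,140,9 330:130,144,28 335:138,151,61 340:149,156,97 345:161,158,129 350:168,155,146 355:169,150,150 360:165,146,148 365:164,145,146 370:164,146,142 375:160,144,132 380:148,136,111 385:127,124,79 390:107,113,46 395:95,106,20 400:94,105,4 405:102,113,0 410:115,128,0 415:126,141,0 420:132,148,0 425:135,149,0 430:135,147,0
25.5 [-5.3  1.8 11.1] [ 0.599  -0.0167  0.1065]
25.55 [-4.8  1.6 12.4] [ 0.599  -0.0167  0.1065]
25.6 [-4.5  2.1 11.3] [ 0.599  -0.0167  0.1065]
25.65 [-5.   1.2 11.1] [ 0.599  -0.0166  0.1065]
```

View pics/b6.png

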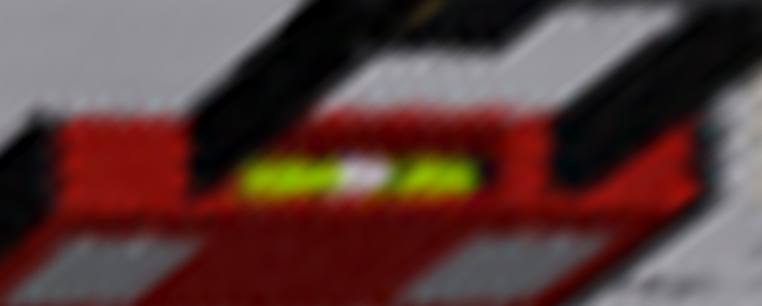

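Both fingers bear on the solid top on either side of the vial, with the bubble at ≈361 and still centred. The push is a steady 11 N or so. Handing in.

```bash
python3 -c "
from station import ticket
print(ticket.finish_job())"
```

```text
the job is handed in; nothing more can be done
None
```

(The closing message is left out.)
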